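# Start the pearls cooking

### The job

Start the pot of pearls cooking: on the induction cooker's sloping front panel, push the far half of the mains rocker right down so that it stays on, then press fully the third of the four round programme keys, counting from the rocker, then press fully the wide start key, and after that start the kitchen timer by fully pressing the long bar on its top. Press no other key of the cooker and none of these keys before the mains is on, and leave the pot, the timer and everything else standing where they are, with nothing picked up.

Things in the scene. Friction and masses are not known exactly. Their poses are not given: they have to be found in the camera images.
- cooker: fixed induction cooker, steel, 330 mm wide (y), 420 mm deep (x), glass top at z = 100 mm; origin at the centre of its underside; its -x side is the front. The front 115 mm of its top is a panel sloping down to the front at 0.40 rad (23 degrees), from z = 97 mm to 48 mm above the table. In the panel's lower row, from +y to -y: mains rocker, four round keys, wide start key
- rocker_far (a point): point on the black mains rocker (40 mm up the slope by 26 mm), in the middle of the face of its far (upper) half, 14.5 mm from its pivot; the place to push. Off: this half stands out, its outer end about 16 mm above the panel, its face tilted 0.4 rad from the panel. Fully on: this face lies parallel to the panel, about 8 mm above it, having gone down about 6 mm. The point's axes tilt with the rocker
- rocker (a joint): rocker angle in rad: 0 off, 0.40 fully on (far half down); starts near 0; stays where it is left (friction; about 3 N at rocker_far moves it)
- key1_top (a point): centre of the top face of round programme key 1 counted from the rocker, 24 mm diameter, standing 8 mm above the panel, keys 46 mm apart; x points up the slope, y along the panel to the rocker, z out of the panel (the key moves along -z)
- key2_top (a point): centre of the top face of round programme key 2 counted from the rocker, 24 mm diameter, standing 8 mm above the panel, keys 46 mm apart; x points up the slope, y along the panel to the rocker, z out of the panel (the key moves along -z)
- key3_top (a point): centre of the top face of round programme key 3 counted from the rocker, 24 mm diameter, standing 8 mm above the panel, keys 46 mm apart; x points up the slope, y along the panel to the rocker, z out of the panel (the key moves along -z)
- key4_top (a point): centre of the top face of round programme key 4 counted from the rocker, 24 mm diameter, standing 8 mm above the panel, keys 46 mm apart; x points up the slope, y along the panel to the rocker, z out of the panel (the key moves along -z)
- start_top (a point): centre of the top face of the wide start key, 42 mm (y) by 26 mm (x), standing 8 mm above the panel, 61 mm beyond key 4; axes as for the round keys
- key1 (a joint): travel of round key 1 in m, 0 up, it grows to 0.005 when fully down; springs back by itself; 2 N to start moving, 4.5 N fully down
- key2 (a joint): travel of round key 2 in m, 0 up, it grows to 0.005 when fully down; springs back by itself; 2 N to start moving, 4.5 N fully down
- key3 (a joint): travel of round key 3 in m, 0 up, it grows to 0.005 when fully down; springs back by itself; 2 N to start moving, 4.5 N fully down
- key4 (a joint): travel of round key 4 in m, 0 up, it grows to 0.005 when fully down; springs back by itself; 2 N to start moving, 4.5 N fully down
- start (a joint): travel of the start key in m, 0 up, it grows to 0.005 when fully down; springs back by itself; 2 N to start moving, 4.5 N fully down
- timer: loose kitchen timer, white wedge 100 mm wide (y) by 84 mm deep (x), 38 mm high at its back part plus the bar, about 0.35 kg, rubber feet; origin at the centre of its underside, its sloping display faces -x
- bar_top (a point): centre of the top face of the timer's long start bar, 74 mm (y) by 24 mm (x), level, 46 mm above the table, standing 8 mm above the timer's top; x, y as the timer, z up (the bar moves along -z)
- bar (a joint): travel of the timer's bar in m, 0 up, it grows to 0.005 when fully down; springs back by itself; 1.6 N to start moving, 3.6 N fully down
- pot: lidded steel pot on the cooker's glass, 170 mm diameter, 119 mm high over the lid's black knob, two loop handles at the sides (216 mm over them); origin at the centre of its underside; bystander
- jar: clear jar with white lid, 74 mm diameter, 95 mm high; origin under its centre; bystander
- beaker: white open cup, 72 mm diameter, 90 mm high; origin under its centre; bystander
- pitcher: steel mug with handle, 76 mm diameter, 85 mm high; origin under its centre; bystander
- tin: round steel sugar tin with lid, 60 mm diameter, 55 mm high; origin under its centre; bystander
- jigger: small white ceramic cup, 56 mm diameter, 50 mm high; origin under its centre; bystander
There are look-alikes about, which are no part of the job. Leave any blue, green or orange look-alike of the timer alone.

How it is judged:
By the outcome, as a careful person would: the job done as asked, in the order asked, and still so for the second after the job is handed in, with the robot touching nothing.
It also fails if it takes over 64 s, if anything falls off the work surface, if the arm or the gripper's body presses on something with over 40 N, if the wrist force passes 120 N, or if a joint passes its speed limit or range.

### The arm

A 7-joint arm with a two-finger parallel gripper is mounted at the origin on the work surface. World frame = base frame: x ahead of the robot, y to its left, z up, the work surface at z = 0. Lengths are in m, angles in rad, forces in N, time in s.
With the tool pointing down it reaches from about 0.4 to 0.9 m from the base axis. Payload 5.5 kg.
Tool frame: the origin (TCP) lies midway between the tips of the shut fingers; the grasp point (between the pads) lies 19 mm behind it (manip.grip_depth is the distance from the TCP to the grasp point, in m); z points along the fingers, x is the direction in which the jaws open and shut, and the axes are right-handed (so a half turn about z gives the same grasp; the last joint's range is limited). The gripper opens to 92 mm and grips with 3 to 60 N. Pads are 19 mm wide; open, the fingers measure 130 mm over their backs; the gripper's body (75 mm by 190 mm) begins 47 mm behind the grasp point.
Start: joints at [1.386, 0.501, -0.427, 1.55, 0.221, 1.138, -0.21], TCP at [0.281, -0.586, 0.227] pointing down, gripper open.
Joint ranges: [-2.88, 2.88], [-0.31, 2.03], [-1.54, 1.56], [0.2, 2.42], [-1.41, 4.55], [0.19, 2.02], [-2.57, 2.57]. Speed limits (rad/s): [2.57, 2.57, 3.14, 3.14, 3.14, 3.14, 3.14].

### API

Orientations are given as a unit quaternion [x, y, z, w].
In Python, from bench import manip, effector, viewer gives the robot as it stands. Calls block until the motion is done:
- manip.move_pose(position, orientation): joint-space move of the TCP to a pose.
- manip.servo_line(position, ori=None, vel=0.15): straight line of the TCP; ori=None keeps the orientation; vel is the mean speed in m/s.
- manip.movej(angles): joint-space move.
- effector.open_jaws() and effector.close(f_grip=None): open the fingers fully, or close them until they stop; f_grip is the grip in N (None keeps the last).
- manip.sleep(seconds).
- manip.solve_ik(position, orientation): joint angles nearest the present ones, or None.
- viewer.get_image(name): name is "scene" or "top" or "wrist"; returns the picture (480x640x3 uint8, red, green, blue); there is no depth.
- viewer.get_calibration(name): a dict with "vfov" (degrees; the focal length in pixels is half the picture's height over the tangent of half this angle, whatever the lens; pixels are square), "cx", "cy" (the principal point, pixels), "dist_coeffs" ([k1, k2, p1, p2, k3] as OpenCV has them; the pictures are not rectified), "eye" and "attitude" of the camera in the world. Camera axes: x right, y down, z forward; pixel columns grow to the right and rows downward; lengths in m; the calibration is good to about 2 mm. A picture is of the moment at which its call begins: read the wrist's pose just before it. get_calibration takes no time and is no camera call; for the wrist camera it gives the pose at the moment of the call.
A pose or a line that the arm cannot do raises manip.PlanningError and nothing moves.
- manip.hand_in(): hands the job in, once; it reports no verdict.
Readings, each from a call of its own:
- manip.current_clock(): time.
- manip.current_q(): joint angles.
- manip.current_joint_velocities(): joint speeds.
- manip.current_tau(): joint torques, N m.
- manip.current_tool_pos(): TCP position.
- manip.current_tcp_rot(): TCP orientation.
- manip.current_force(): force on the tool from outside, world axes, zero at the start.
- manip.current_wrist_torque(): the same for the moment, N m.
- manip.current_finger_gap(): finger opening in m.
Only numpy, scipy, OpenCV 4.12 (cv2) and the standard library are available. Lean on these libraries where they do the work, as an engineer would, in place of code of your own. Each camera call takes 0.05 s, during which the arm holds its last target.

## Working session

There is one attempt and no reset: what is moved stays moved. The work goes in short steps, each a Python script; the robot and the scene stay as the last script left them, time stands still between calls to the robot, and variables do not carry over. Pictures are saved under pics/ and viewed, and the job is handed in when it is done.

```bash
ls; mkdir -p pics
python3 - <<'E'
from bench import manip, effector, viewer
import cv2
for n in ["scene","top","wrist"]:
    c=viewer.get_calibration(n); print(n,c)
    cv2.imwrite(f"pics/{n}0.png",viewer.get_image(n)[:,:,::-1])
print(manip.current_clock(),manip.current_tool_pos(),manip.current_tcp_rot(),manip.current_force())
E
```

```text
pics
scene {'vfov': 56.185290701784055, 'cx': 324.62533011147946, 'cy': 226.92441855319902, 'dist_coeffs': array([-0.06405127,  0.        ,  0.        ,  0.        ,  0.        ]), 'eye': array([ 0.90942312, -0.56116007,  1.0078982 ]), 'attitude': array([ 0.91250373,  0.23575825, -0.09140267, -0.32155955])}
top {'vfov': 52.33624261342311, 'cx': 319.1375668355871, 'cy': 238.48465936844644, 'dist_coeffs': array([-0.07000131,  0.        ,  0.        ,  0.        ,  0.        ]), 'eye': array([0.40092858, 0.07063757, 1.397976  ]), 'attitude': array([-0.69942037,  0.71330706, -0.02431858,  0.03758722])}
wrist {'vfov': 64.39442584492974, 'cx': 318.79654530326155, 'cy': 236.58725676089043, 'dist_coeffs': array([-0.07780005,  0.        ,  0.        ,  0.        ,  0.        ]), 'eye': array([ 0.35556762, -0.55047258,  0.38275564]), 'attitude': array([ 0.83658512, -0.52596291, -0.08243163,  0.12920286])}
0.15 [ 0.28115321 -0.58544748  0.22590595] [ 8.46464220e-01 -5.32445053e-01 -6.42651622e-04 -4.20012751e-04] [ 0.08012832 -0.62838899 -0.50944935]
```

View pics/top0.png

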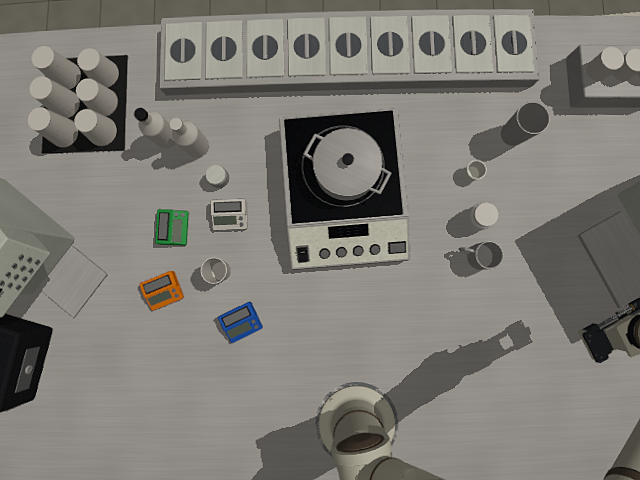

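View pics/scene0.png

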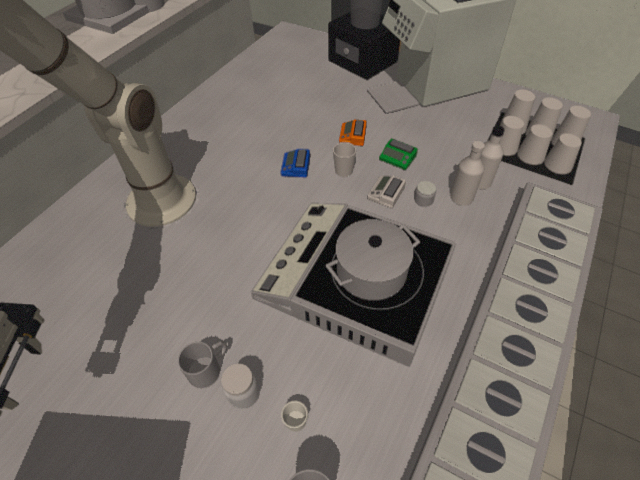

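The top view shows the cooker front panel (rocker ~(303,255), keys along row ~250, start ~(397,247)). The timer look-alikes are white (229,215), green (172,228), orange (161,290) and blue (239,322). Only the white one fits, so I'll enlarge it.

Run:
```python
import cv2
i=cv2.imread("pics/top0.png")
cv2.imwrite("pics/c1.png",cv2.resize(i[210:275,280:415],None,fx=5.9,fy=5.9,interpolation=cv2.INTER_CUBIC))
cv2.imwrite("pics/c2.png",cv2.resize(i[190:240,200:260],None,fx=10,fy=10,interpolation=cv2.INTER_CUBIC))
```

```text
(no output)
```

View pics/c1.png

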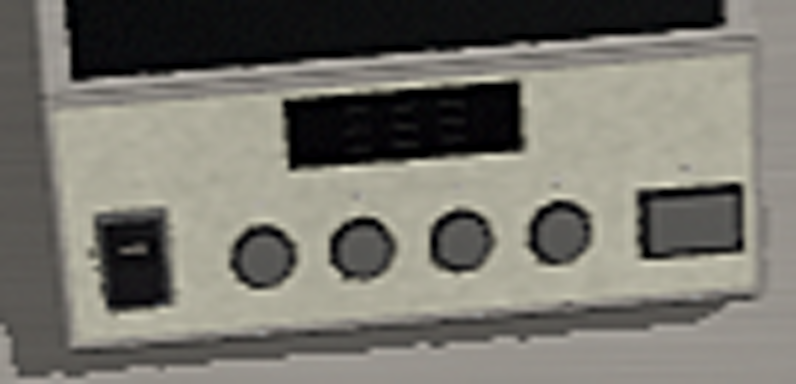

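View pics/c2.png

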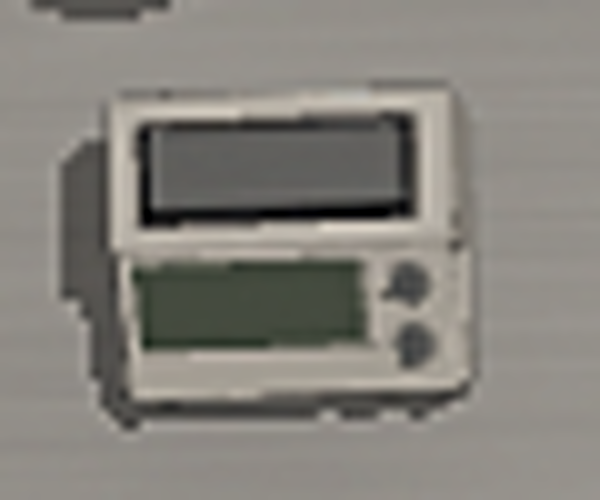

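The white timer's bar is at top (228,206); the other white-timer candidates are all coloured, so this is the one. Next is a first pose fit from the top view.

```bash
cat > h.py <<'E'
import numpy as np, cv2
from scipy.spatial.transform import Rotation as R
from scipy.optimize import least_squares
def K(c):
    f=240/np.tan(np.radians(c['vfov'])/2); return np.array([[f,0,c['cx']],[0,f,c['cy']],[0,0,1]])
def proj(c,P):
    Rm=R.from_quat(c['attitude']).as_matrix().T
    return cv2.projectPoints(np.array(P,float).reshape(-1,3),cv2.Rodrigues(Rm)[0],-Rm@c['eye'],K(c),np.array(c['dist_coeffs']))[0][:,0]
def onplane(c,uv,z):
    p=cv2.undistortPoints(np.array([[uv]],float),K(c),np.array(c['dist_coeffs']))[0,0]
    d=R.from_quat(c['attitude']).apply([p[0],p[1],1]); return c['eye']+d*(z-c['eye'][2])/d[2]
th=0.40
# cooker frame: front edge x=-0.21 z=.048 ; slope coords (s up slope, y, h out)
def pan(s,y,h): return np.array([-0.21+s*np.cos(th)-h*np.sin(th), y, 0.048+s*np.sin(th)+h*np.cos(th)])
def world(pose,p):
    x,y,a=pose; c,s=np.cos(a),np.sin(a); return np.array([x+c*p[0]-s*p[1],y+s*p[0]+c*p[1],p[2]])
KY=[.046*1.5,.023,-.023,-.069]
# params: x,y,yaw,s0,y0 (y of key centre group)
def model(q):
    pose=q[:3];s0,y0=q[3:5]
    P=[world(pose,pan(s0,y0+k,.008)) for k in KY]+[world(pose,pan(s0,y0-.069-.061,.008))]
    P+=[world(pose,pan(0,.165,0)),world(pose,pan(0,-.165,0))]
    return P
def fit(c,uv,q0=(.6,0.06,.05,.035,0.03),use=None):
    uv=np.array(uv,float); use=range(len(uv)) if use is None else use
    f=lambda q:(proj(c,np.array(model(q))[use])-uv).ravel()
    r=least_squares(f,q0); return r.x,r.fun.reshape(-1,2)
E
python3 - <<'E'
from h import *
from bench import viewer
c=viewer.get_calibration("top")
cr=np.array([(263,257),(362,248),(462,241),(560,232),(691,221),(71,347),(757,295)],float)
uv=cr/5.9+[280-.42,210-.42]
q,r=fit(c,uv);print(q,r)
for p in model(q):print(p)
print('bar',onplane(c,(228.2-.45+.0,206.5-.45),.046))
a=onplane(c,(214.5,207.5),.046);b=onplane(c,(241,205.6),.046);print(a,b,np.linalg.norm(a-b))
E
```

```text
[ 6.56955058e-01  2.39239254e-02  5.81469982e-02  4.09575372e-02
 -6.39665132e-04] [[-0.15498973 -0.18165939]
 [-0.06726949  0.02389308]
 [-0.14470544 -0.11237756]
 [ 0.11262863  0.08815614]
 [ 0.25581633  0.19342074]
 [-1.40881052  0.23261424]
 [ 1.40494392 -0.27493463]]
[0.47788781 0.08197602 0.0713181 ]
[0.48056107 0.03605376 0.0713181 ]
[ 0.48323432 -0.0098685   0.0713181 ]
[ 0.48590758 -0.05579076  0.0713181 ]
[ 0.48945255 -0.11668766  0.0713181 ]
[0.43772112 0.17644108 0.048     ]
[ 0.45689882 -0.1530012   0.048     ]
bar [0.61676423 0.35032445 0.046     ]
[0.6135311  0.38798428 0.046     ] [0.61716061 0.31277501 0.046     ] 0.07529679238724159
```

Run:
```python
from h import *
from bench import manip,effector,viewer
t=manip.current_clock()
effector.close(10)
s=np.sqrt(.5)
manip.move_pose([0.42,0.11,0.27],[s,-s,0,0])
c=viewer.get_calibration("wrist");im=viewer.get_image("wrist")[:,:,::-1]
cv2.imwrite("pics/w1.png",im); import pickle;pickle.dump(c,open("w1.pkl","wb"))
print(t,manip.current_clock(),manip.current_finger_gap(),manip.current_tool_pos(),c['eye'],manip.current_force())
q=[ .656955,.0239239,.058147,.0409575,-.00064]
print(proj(c,model(q)),proj(c,[.6168,.3503,.046]))
```

```text
0.15 4.15 0.00044216159215011366 [0.42036172 0.10934522 0.27000089] [0.50284281 0.1086908  0.42699068] [-0.62561324 -0.15072143 -0.38430866]
[[348.18358456 144.64448236]
 [398.37002319 141.88688365]
 [448.09935498 139.41084821]
 [496.93332196 137.2467717 ]
 [559.5374162  134.91166876]
 [251.46707092 184.07450068]
 [574.15269185 167.03998328]] [[60.49450409 -2.62390192]]
```

View pics/w1.png

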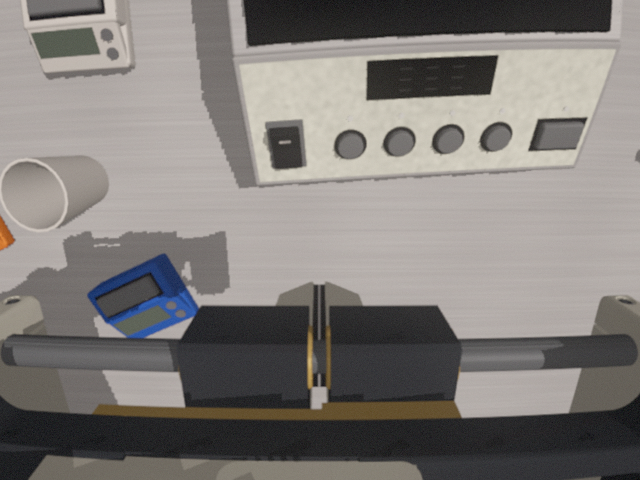

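The wrist view shows the panel: rocker (286,147), keys (350,144), (399,141), (448,138), (497,136), start (559,134). These sit within about 2 px of the top-view prediction. I'll enlarge for the fine fit.

Run:
```python
import cv2
i=cv2.imread("pics/w1.png")
cv2.imwrite("pics/c3.png",cv2.resize(i[105:195,240:400],None,fx=5,fy=5,interpolation=cv2.INTER_CUBIC))
cv2.imwrite("pics/c4.png",cv2.resize(i[105:195,430:590],None,fx=5,fy=5,interpolation=cv2.INTER_CUBIC))
```

```text
(no output)
```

View pics/c3.png

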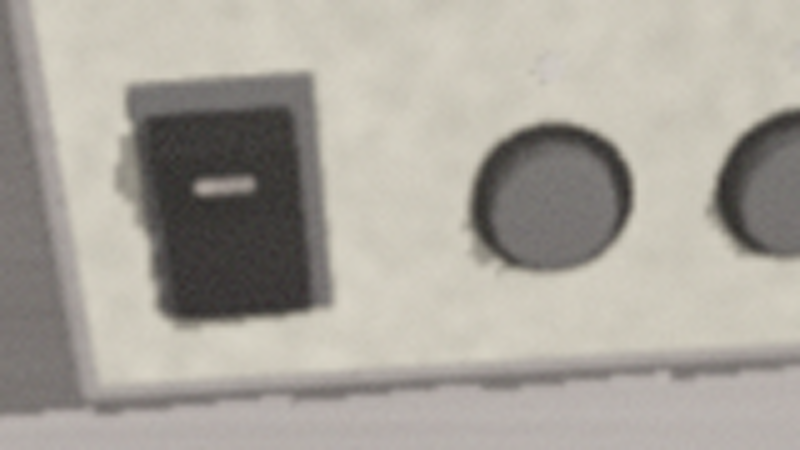

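View pics/c4.png

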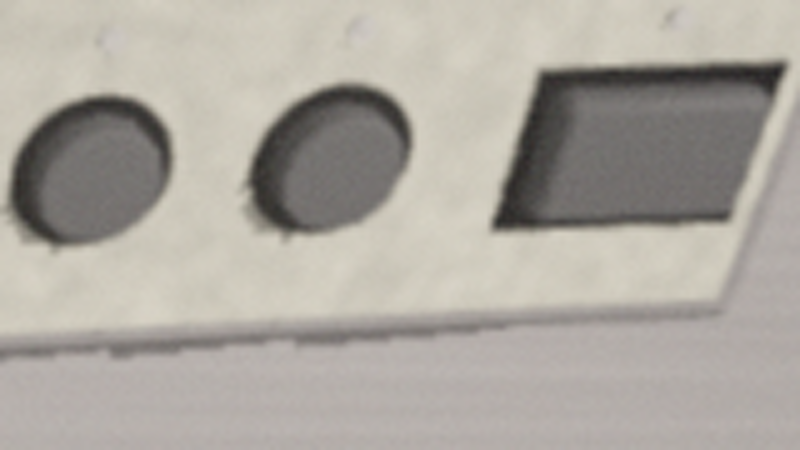

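```bash
cat >> h.py <<'E'
def onpanel(c,uv,q,h):
    f=lambda v: proj(c,world(q[:3],pan(v[0],v[1],h)))[0]-np.array(uv)
    return least_squares(f,[.04,.1]).x
E
python3 - <<'E'
from h import *
import pickle
c=pickle.load(open("w1.pkl","rb"))
q0=np.array([ .656955,.0239239,.058147,.0409575,-.00064])
uv=np.array([(350.8,144.6),(400,142.0),(450.2,140),(498.6,137.6),(559.6,135.4),(258.6,184.3),(574.2,166.5)])
q,r=fit(c,uv,q0,use=None);print(q,r)
for p in model(q):print(p)
# average params
qa=(q+q0)/2;print('avg',qa)
for name,p,h in [('bTL',(128,85),0),('bTR',(313,73),0),('bBR',(330,303),0),('rTL',(147,117),.016),('rTR',(293,107),.016),('mark',(225,186),.012),('rBL',(172,317),.006),('rBR',(312,308),.006)]:
    u=np.array(p)/5+[240-.4,105-.4]; print(name,onpanel(c,u,q,h))
print(np.roll(KY,0)+q[4])
E
```

```text
[0.6568996  0.02011504 0.058858   0.04078197 0.00170054] [[-0.8715846   0.48252673]
 [ 0.07823167  0.29857535]
 [-0.44058993 -0.2044928 ]
 [-0.06616444  0.00403391]
 [ 1.44139864 -0.16738681]
 [-3.19196676 -0.08282903]
 [ 3.50728042  0.55052751]]
[0.47749204 0.08036643 0.07124974]
[0.48019795 0.03444609 0.07124974]
[ 0.48290385 -0.01147426  0.07124974]
[ 0.48560976 -0.0573946   0.07124974]
[ 0.48919802 -0.11828897  0.07124974]
[0.43755728 0.17247627 0.048     ]
[ 0.45696921 -0.15695229  0.048     ]
avg [6.56927301e-01 2.20194680e-02 5.85024987e-02 4.08697368e-02
 5.30268538e-04]
bTL [0.06507833 0.1457657 ]
bTR [0.06501677 0.11253014]
bBR [0.01803668 0.1131011 ]
rTL [0.06589271 0.14095046]
rTR [0.06595493 0.11571991]
mark [0.05001631 0.1294054 ]
rBL [0.02058183 0.14314253]
rBR [0.02062846 0.11631703]
[ 0.07070054  0.02470054 -0.02129946 -0.06729946]
```

Measured: rocker bezel centre at s=41 mm and y=129 mm in the panel frame, keys at s=41 mm, and the residuals fit the given sizes. The front corners miss by about 3 px because the panel is inset, which doesn't matter here. Next I'll push the rocker along the panel normal with shut fingers, watching the force.

```bash
cat >> h.py <<'E'
QA=np.array([.656927,.0220195,.0585025,.04087,.00053])
def panR(q=QA):
    a=q[2];Rz=R.from_euler('z',a).as_matrix()
    n=Rz@[-np.sin(th),0,np.cos(th)];x=Rz@[0,-1,0];z=-n
    return R.from_matrix(np.c_[x,np.cross(z,x),z]).as_quat(),n
def press(manip,p,n,maxd,fstop=10,step=.001,start=.004,vel=.03):
    "p contact point, n outward normal; steps until normal force>fstop or depth maxd"
    manip.servo_line(p+n*start,vel=.1); manip.sleep(.15)
    f0=np.array(manip.current_force());d=-start;log=[]
    while d<maxd:
        d+=step; manip.servo_line(p-n*d,vel=vel)
        f=np.array(manip.current_force())-f0;a=-(np.array(manip.current_tool_pos())-p)@n
        log.append((round(d*1e3,1),round(a*1e3,2),round(float(f@n),1)))
        if f@n>fstop: break
    manip.sleep(.1);f=np.array(manip.current_force())-f0
    log.append(('end',round(float(-(np.array(manip.current_tool_pos())-p)@n)*1e3,2),round(float(f@n),1),np.round(f,1).tolist()))
    manip.servo_line(p+n*.02,vel=.1)
    return log
E
python3 - <<'E'
from h import *
from bench import manip,viewer
import pickle
o,n=panR()
P=world(QA[:3],pan(.0565,.1288,.014)); print(P,o,n)
print(manip.solve_ik(P+n*.03,o),manip.solve_ik(P-n*.01,o))
print(manip.solve_ik(world(QA[:3],pan(.041,-.128,.0)),o))
manip.move_pose(P+n*.03,o)
print(manip.current_clock())
for l in press(manip,P,n,.011):print(l)
print(manip.current_clock())
c=viewer.get_calibration("wrist");im=viewer.get_image("wrist")[:,:,::-1]
cv2.imwrite("pics/w2.png",im)
cv2.imwrite("pics/s2.png",cv2.resize(viewer.get_image("scene")[190:300,240:360,::-1],None,fx=5,fy=5,interpolation=cv2.INTER_CUBIC))
E
```

```text
[0.48626383 0.1410446  0.08289699] [ 0.71298383 -0.67244669  0.13631169 -0.14452898] [-0.38875213 -0.02276895  0.92106099]
[-0.46680958  0.20500481  0.01588527  2.36631745  0.64365702  0.24585997
 -2.56557302] [-1.20344007  0.46441807  0.89638013  2.37229547 -1.23598055  0.22761011
 -0.7584257 ]
[ 1.03845838  0.49086133 -0.8774206   2.33362378  1.23404328  0.24941939
 -2.39354014]
5.6583Traceback (most recent call last):
  File "<stdin>", line 10, in <module>
  File "h.py", line 38, in press
    manip.servo_line(p+n*start,vel=.1); manip.sleep(.15)
    ~~~~~~~~~~~~~~~~^^^^^^^^^^^^^^^^^^
bench.PlanningError: the arm cannot follow that straight line within its joint ranges
```

Run:
```python
from h import *
from bench import manip
lo=np.array([-2.88,-.31,-1.54,.2,-1.41,.19,-2.57]);hi=np.array([2.88,2.03,1.56,2.42,4.55,2.02,2.57])
_,n=panR()
for nm,(s,y) in dict(rock=(.0565,.1288),k3=(.041,-.0225),st=(.041,-.1295)).items():
  for t in (.4,.3,.2,.1,0):
    for spin in (0,np.pi,np.pi/2,-np.pi/2):
      z=np.array([np.sin(t),0,-np.cos(t)]);x=np.array([0,-1.,0]);Rm=R.from_euler('z',QA[2]).as_matrix()@np.c_[x,np.cross(z,x),z]@R.from_euler('z',spin).as_matrix()
      m=[]
      for h in (.04,.0):
        g=manip.solve_ik(world(QA[:3],pan(s,y,h)),R.from_matrix(Rm).as_quat())
        m.append(None if g is None else (np.round(np.min(np.minimum(g-lo,hi-g)),2),np.round(g,1).tolist()))
      if all(m) : print(nm,t,round(spin,1),m)
```

```text
rock 0.4 0 [(np.float64(0.0), [-0.5, 0.2, 0.0, 2.4, 0.6, 0.2, -2.6]), (np.float64(0.04), [-1.2, 0.5, 0.9, 2.4, -1.3, 0.2, -0.7])]
rock 0.4 3.1 [(np.float64(0.08), [0.7, 0.6, -1.3, 2.3, 1.4, 0.7, 0.0]), (np.float64(0.1), [0.5, 0.6, -1.1, 2.3, 1.5, 0.6, -0.1])]
rock 0.4 1.6 [(np.float64(-0.0), [-1.4, 0.4, 1.1, 2.4, -1.0, 0.3, -2.6]), (np.float64(0.04), [-1.2, 0.5, 0.9, 2.4, -1.3, 0.2, -2.3])]
rock 0.4 -1.6 [(np.float64(0.06), [-0.2, 0.2, -0.3, 2.4, 0.9, 0.3, -1.2]), (np.float64(0.03), [-0.3, 0.3, -0.2, 2.3, 1.2, 0.2, -1.5])]
rock 0.3 0 [(np.float64(0.14), [-0.3, 0.2, -0.1, 2.3, 0.4, 0.4, -2.3]), (np.float64(0.09), [-0.3, 0.3, -0.1, 2.3, 0.5, 0.3, -2.4])]
rock 0.3 3.1 [(np.float64(0.16), [0.7, 0.6, -1.3, 2.3, 1.2, 0.8, 0.2]), (np.float64(0.18), [0.6, 0.8, -1.3, 2.2, 1.4, 0.9, 0.1])]
rock 0.3 1.6 [(np.float64(-0.0), [-1.4, 0.5, 1.2, 2.3, -1.0, 0.5, -2.6]), (np.float64(-0.0), [-1.2, 0.5, 0.9, 2.3, -1.0, 0.4, -2.6])]
rock 0.3 -1.6 [(np.float64(0.15), [0.1, 0.3, -0.5, 2.3, 0.6, 0.4, -0.9]), (np.float64(0.16), [0.0, 0.4, -0.5, 2.3, 0.8, 0.4, -1.1])]
rock 0.2 0 [(np.float64(0.22), [-0.2, 0.3,
[... 5609 characters left out ...]
 (np.float64(0.02), [-0.1, 0.4, 0.4, 2.1, -0.4, 0.5, -2.5])]
st 0.1 -1.6 [(np.float64(0.3), [0.8, 0.4, -0.7, 2.1, 0.4, 0.7, -0.1]), (np.float64(0.32), [0.8, 0.5, -0.8, 2.1, 0.6, 0.6, -0.3])]
st 0 0 [(np.float64(0.37), [0.4, 0.4, -0.3, 2.0, 0.1, 0.7, -1.5]), (np.float64(0.39), [0.4, 0.5, -0.2, 2.0, 0.2, 0.7, -1.5])]
st 0 3.1 [(np.float64(0.24), [1.2, 0.8, -1.3, 2.0, 0.9, 1.1, 1.0]), (np.float64(0.23), [1.1, 0.9, -1.3, 2.0, 1.1, 1.1, 1.0])]
st 0 1.6 [(np.float64(0.07), [-0.4, 0.5, 0.7, 2.1, -0.4, 0.8, -2.5]), (np.float64(0.01), [-0.2, 0.5, 0.5, 2.1, -0.4, 0.7, -2.6])]
st 0 -1.6 [(np.float64(0.38), [0.8, 0.5, -0.7, 2.0, 0.4, 0.8, -0.1]), (np.float64(0.4), [0.8, 0.6, -0.8, 2.0, 0.6, 0.8, -0.3])]
```

Full 0.4 rad tilt sits at the joint limits. A 0.2 rad tilt has a healthy margin, so the tip's upslope edge will do the pressing. I'll offset the TCP 4–6 mm downslope to allow for that.

```bash
cat >> h.py <<'E'
def toolR(t=.2,yaw=QA[2]):
    z=np.array([np.sin(t),0,-np.cos(t)]);x=np.array([0,-1.,0])
    return R.from_matrix(R.from_euler('z',yaw).as_matrix()@np.c_[x,np.cross(z,x),z]).as_quat()
E
python3 - <<'E'
from h import *
from bench import manip,viewer
_,n=panR();o=toolR()
P=world(QA[:3],pan(.0495,.1288,.014))
manip.move_pose(P+n*.03,o)
print(manip.current_clock())
for l in press(manip,P,n,.010):print(l)
print(manip.current_clock())
manip.servo_line(P+n*.05,vel=.15)
cv2.imwrite("pics/w2.png",viewer.get_image("wrist")[:,:,::-1])
cv2.imwrite("pics/s2.png",cv2.resize(viewer.get_image("scene")[190:300,240:360,::-1],None,fx=5,fy=5,interpolation=cv2.INTER_CUBIC))
E
```

```text
6.1417
(-3.0, np.float64(-3.21), 1.2)
(-2.0, np.float64(-2.11), 3.2)
(-1.0, np.float64(-0.99), 3.1)
(0.0, np.float64(0.05), 2.8)
(1.0, np.float64(1.05), 3.4)
(2.0, np.float64(2.06), 2.8)
(3.0, np.float64(2.99), 4.4)
(4.0, np.float64(3.49), 13.5)
('end', 3.46, 12.5, [-2.8, -0.2, 12.4])
9.1917
```

View pics/w2.png

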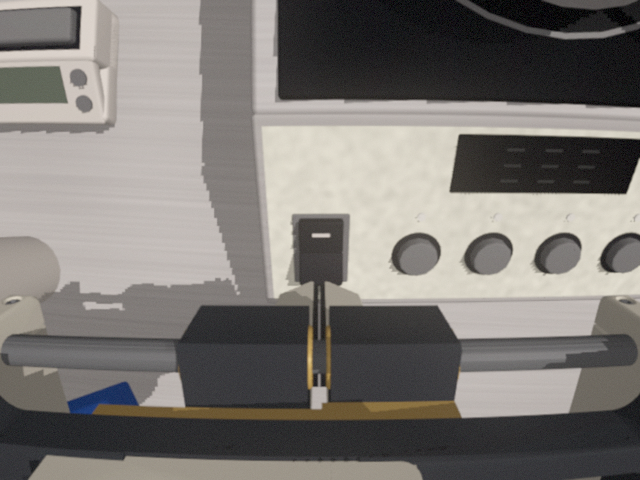

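View pics/s2.png

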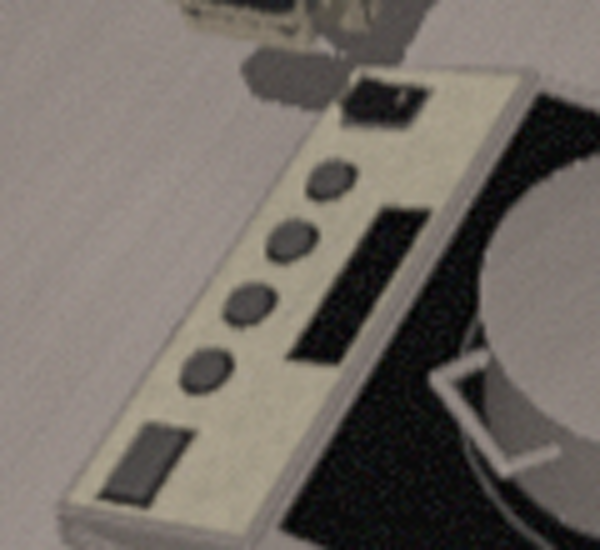

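The far half, with the white mark at (320,236), now lies flat. The force ran about 3 N over 6 mm and then reached a hard stop at 13 N, so the mains is on. Key 3 is next, then start.

Run:
```python
from h import *
from bench import manip,viewer
_,n=panR();o=toolR()
P=world(QA[:3],pan(.0362,-.0228,.0095))
print(P,model(QA)[2])
manip.servo_line(P+n*.045,vel=.2)
manip.servo_line(P+n*.02,ori=o,vel=.15)
print(manip.current_clock(),manip.current_tool_pos())
for l in press(manip,P,n,.011,start=.006,fstop=9):print(l)
print(manip.current_clock())
```

```text
[ 0.47821158 -0.01128682  0.07084702] [ 0.48306941 -0.01067173  0.07128402]
10.8667 [ 0.46975406 -0.0103655   0.08872978]
(-5.0, np.float64(-5.17), 1.1)
(-4.0, np.float64(-3.98), 0.0)
(-3.0, np.float64(-2.93), -0.1)
(-2.0, np.float64(-1.95), 0.3)
(-1.0, np.float64(-1.02), 3.6)
(0.0, np.float64(-0.01), 2.2)
(1.0, np.float64(1.03), 3.1)
(2.0, np.float64(2.02), 3.9)
(3.0, np.float64(3.01), 4.8)
(4.0, np.float64(3.85), 8.1)
(5.0, np.float64(4.31), 18.1)
('end', 4.28, 17.8, [-6.9, -1.1, 16.4])
14.5583
```

Key 3 gave a textbook press: contact near −1.3 mm, a spring ramp of 2→4.8 N over 5 mm, then a hard stop. Start key next.

Run:
```python
from h import *
from bench import manip,viewer
_,n=panR();o=toolR()
P=world(QA[:3],pan(.0362,-.1295,.0095))
p=np.array(manip.current_tool_pos())
manip.servo_line(p+n*.015,vel=.15)
manip.servo_line(P+n*.035,vel=.2)
manip.servo_line(P+n*.02,ori=o,vel=.15)
for l in press(manip,P,n,.011,start=.004,fstop=9):print(l)
print(manip.current_clock())
# to the timer view
s=np.sqrt(.5)
manip.servo_line(P+n*.12,vel=.25)
manip.move_pose([.53,.33,.24],[s,-s,0,0])
c=viewer.get_calibration("wrist");im=viewer.get_image("wrist")[:,:,::-1]
cv2.imwrite("pics/w3.png",im);import pickle;pickle.dump(c,open("w3.pkl","wb"))
print(manip.current_clock(),proj(c,[.6158,.3504,.046]))
```

```text
(-3.0, np.float64(-3.19), 0.1)
(-2.0, np.float64(-1.98), -0.8)
(-1.0, np.float64(-1.02), 2.0)
(0.0, np.float64(0.01), 2.5)
(1.0, np.float64(1.03), 2.5)
(2.0, np.float64(2.04), 3.5)
(3.0, np.float64(3.02), 2.7)
(4.0, np.float64(3.89), 5.8)
(5.0, np.float64(4.33), 17.3)
('end', 4.32, 15.9, [-5.5, 0.9, 15.0])
18.95
21.25 [[292.75609709 112.90769702]]
```

View pics/w3.png

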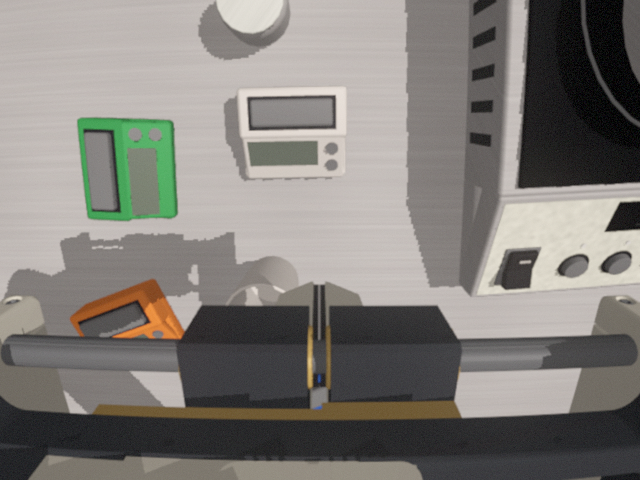

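The white timer's bar centre is at (292,112), which agrees with the prediction (292.8,112.9). The start key reached its hard stop after 5 mm of travel. Pressing the bar vertically.

Run:
```python
from h import *
from bench import manip,viewer
n=np.array([0,0,1.]);P=np.array([.6158,.3504,.046]);o=toolR(0,.0)
manip.servo_line(P+n*.06,vel=.2)
manip.servo_line(P+n*.015,vel=.15)
for l in press(manip,P,n,.009,start=.004,fstop=8):print(l)
manip.servo_line([.53,.33,.24],vel=.25)
print(manip.current_clock(),manip.current_force())
cv2.imwrite("pics/w4.png",viewer.get_image("wrist")[:,:,::-1])
cv2.imwrite("pics/t4.png",viewer.get_image("top")[:,:,::-1])
```

```text
(-3.0, np.float64(-3.06), -0.3)
(-2.0, np.float64(-1.88), -0.1)
(-1.0, np.float64(-0.89), -0.5)
(0.0, np.float64(-0.23), 2.1)
(1.0, np.float64(0.83), 2.0)
(2.0, np.float64(1.9), 3.3)
(3.0, np.float64(2.91), 3.3)
(4.0, np.float64(3.93), 2.3)
(5.0, np.float64(4.58), 5.1)
(6.0, np.float64(4.72), 9.6)
('end', 4.69, 10.3, [-1.6, -2.7, 10.3])
27.0 [ 1.18997844  0.14040216 -0.85229929]
```

View pics/w4.png

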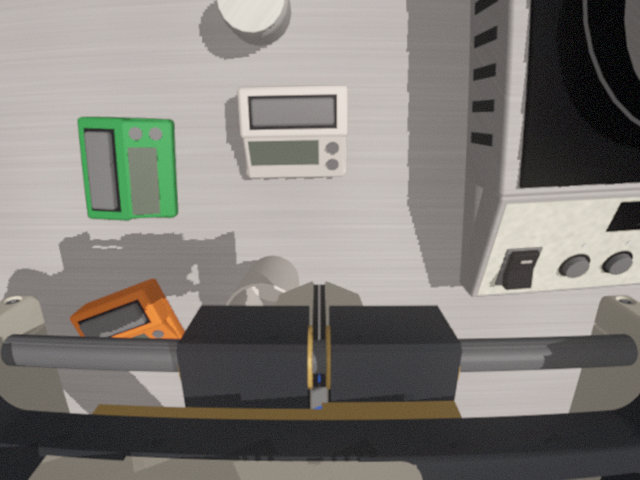

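View pics/t4.png

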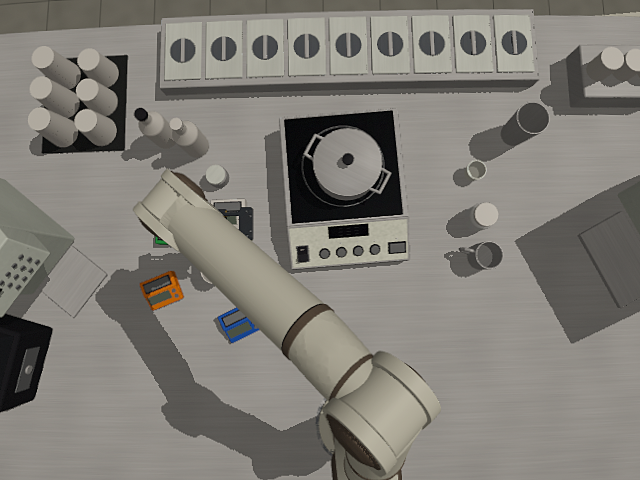

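The timer is unmoved, still at (292,112). The rocker is still on at (520,267) and the pot and the rest are in place. The bar hit its hard stop at 10 N after about 5 mm. Handing in.

Run:
```python
from bench import manip
manip.hand_in();print(manip.current_clock())
```

```text
the job is handed in; nothing more can be done
the job is handed in; nothing more can be done
```

The pot of pearls is started: I switched the mains rocker on, then pressed programme key 3, the start key and the white timer's bar, in that order. I handed the job in at about 27 s of the 64 s allowed.

- **Presses:** each one showed the expected travel (about 6 mm for the rocker, about 5 mm for the others). Each then ran into a hard stop at 10 to 18 N, well above the force needed to bottom it.
- **Last pictures:** the rocker is still on. The white timer, the pot and the other items in view stand where they were, and the gripper is clear of everything.
- **What didn't go as planned:**
  - The arm could not hold the full 0.4 rad panel tilt within its joint ranges. One approach line was refused before anything was touched, so I pressed with the tool tilted 0.2 rad instead.
  - In the camera fit, the panel's front corners were off by about 3 px; the keys fitted to within about 1.5 px.
- **Not directly confirmed:** I had no joint readings. "Fully pressed" is judged from force and travel, plus the pictures for the rocker.

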